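Click the press's pressure screw home with the T-key

TASK

The roller press needs one more click of pressure on its left-hand side, the side away from its hand wheel: lift the T-handled key up off its hook on the tool rack, fit it fully down over the square head of the left pressure screw, and turn it clockwise (seen from above) until the screw clicks over into its next notch. Leave the key standing upright and fully seated on the screw, the screw resting in that notch, and leave the ink rollers and the other things where they are.

Things in the scene. Friction and masses are not known exactly. Their poses are not given: they have to be found in the camera images.
- rack: Wooden tool rack, 420 mm long (y), fixed; origin on the table. Three forked hooks at y = -140, 0, 140 mm point to its -x and carry, in random order, the key and two ink rollers. A fork: two level 9 mm rods 56 mm apart, upper side 164.5 mm above the table, reaching to x = -50 mm where the tips turn up 14 mm. Beam behind: x 49 to 71 mm, top at 128 mm.
- key: T-handled box key, loose, 0.35 kg, 111 mm tall, hanging upright by its crossbar in a fork. Origin: middle of its socket's open lower rim; z up the shaft, y along the crossbar (hanging: parallel to the rack's y). Socket: steel, 35 mm square outside, 52 mm tall, with a square hole 24.4 mm wide, 46 mm deep, open below, sides parallel to x and y. Shaft 14 mm thick.
- key_grip (a point): Centre of the key's steel crossbar, 100 mm above the key's origin; axes as the key's. The crossbar is 110 mm long (y), 22 mm wide and 22 mm tall. It lies on the fork's rods about 45 mm behind their upturned tips.
- press: Table-top roller press, fixed: grey side frames, flat metal bed 440 mm long (x), hand wheel on the right. Origin on the table midway between the frames. Frame tops are 150 mm above the table, at y = +155 mm (left: the screw to turn) and y = -155 mm (right: a like screw, already set, that does not turn). A plunger block beside each click disc is level with it.
- screw_seat (a point): On the axis of the left pressure screw, on top of its round click disc (60 mm wide), 168 mm above the table: the socket's rim rests here when the key is fully down. The square head stands on it, 22 mm square, 32 mm tall, with a bevelled point above. Axes turn with the screw; x and y are parallel to the square's sides; z up.
- screw_point (a point): Top of the left screw's bevelled point, 42 mm above screw_seat; the point is 12 mm square here and widens to 22 mm square 10 mm below. Axes as screw_seat.
- screw (a joint): Angle of the left pressure screw (rad), growing clockwise seen from above. Starts in one notch, near 0 (within 0.1). Turning meets a spring resistance of up to about 0.45 Nm; the crest is at 0.6, past it the screw snaps on by itself into the next notch, at 1.2 (end stop 1.45). Let go before the crest, it springs back. The key has about 0.1 rad of play on the head.
- brayer_a: Wider ink roller hanging handle down in a fork: rubber roller 96 mm long, 38 mm thick, lying across the rods. Origin at the roller's centre. Leave it.
- brayer_b: Narrower ink roller hanging handle down in a fork: roller 80 mm long, 30 mm thick. Origin at the roller's centre. Leave it.
- block: Round wooden print block, 90 mm wide, 22 mm thick, lying on the press bed. Origin under its centre. Leave it.
- ink_tin: Ink tin, 72 mm wide, 50 mm tall, on the table. Origin under its centre. Leave it.
Mind the look-alikes: they are no part of the job. What is shaped like the key but orange, pink or red is not meant.

How it is judged:
On the way, in this order (a step that is already met when the one before it is completed fails the run):
1. the key is lifted up off its hook: at least 25 mm above where it hung (z of key in the frame of rack above 0.1005 m), for 0.2 s.
2. the key is fully down on the left screw's square head, the screw not yet clicked over (horizontal distance between key and screw_seat below 0.005 m and z of key in the frame of screw_seat between -0.004 and 0.006 m and angle between key's own z axis and vertical below 0.12 rad and value of joint screw below 0.5 rad), for 0.2 s.
3. the screw has clicked over, turned by the key (value of joint screw above 1 rad and horizontal distance between key and screw_seat below 0.005 m and z of key in the frame of screw_seat between -0.004 and 0.006 m), for 0.1 s.
At the end, for the whole second after the job is handed in: The left screw rests in its next notch (joint 1.05 to 1.35 rad); the key stands on it: rim within 5 mm of the screw's axis and 6 mm of the disc, upright within 0.12 rad, at rest (value of joint screw between 1.05 and 1.35 rad and horizontal distance between key and screw_seat below 0.005 m and z of key in the frame of screw_seat between -0.004 and 0.006 m and angle between key's own z axis and vertical below 0.12 rad and linear speed of key below 0.02 m/s); the robot touches nothing.
It fails at once if an ink roller is shifted by more than 40 mm or knocked off its hook (distance of any of brayer_a, brayer_b from where it was at the start of the episode above 0.04 m).
It fails at once if the print block or ink tin is shifted by more than 40 mm (distance of any of block, ink_tin from where it was at the start of the episode above 0.04 m).
It also fails if it takes over 59 s, if anything falls off the work surface, if the arm or the gripper's body presses on something with over 40 N, if the wrist force passes 120 N, or if a joint passes its speed limit or range.

ROBOT

A 7-joint arm with a two-finger parallel gripper is mounted at the origin on the work surface. World frame = base frame: x ahead of the robot, y to its left, z up, the work surface at z = 0. Lengths are in m, angles in rad, forces in N, time in s.
With the tool pointing down it reaches from about 0.4 to 0.925 m from the base axis. Payload 4.1 kg.
Tool frame: the origin (TCP) lies midway between the tips of the shut fingers; the grasp point (between the pads) lies 19 mm behind it (bot.grasp_offset is the distance from the TCP to the grasp point, in m); z points along the fingers, y is the line along which they close (so a half turn about z gives the same grasp; the last joint's range is limited). The gripper opens to 85 mm and grips with 20 to 120 N. Pads are 22 mm wide; open, the fingers measure 114 mm over their backs; the gripper's body (76 mm by 85 mm) begins 54 mm behind the grasp point. The pads swing forward as they close: fully open they stand 13 mm farther back than shut.
Start: joints at [-1.282, 0.398, 0.045, 1.537, -0.019, 1.207, -0.051], TCP at [0.246, 0.602, 0.231] pointing down, gripper open.
Joint ranges: [-2.82, 2.82], [-0.49, 2.23], [-1.37, 1.46], [0, 2.46], [-1.36, 4.5], [0.23, 2], [-2.94, 2.94]. Speed limits (rad/s): [2.57, 2.57, 3.14, 3.14, 3.14, 3.14, 3.14].

INTERFACE

Orientations are given as a unit quaternion [x, y, z, w].
In Python, from rig import bot gives the robot as it stands.
- The arm moves only by the tool carry_out, never from a script. Its argument "rows" is a list of rows, each an object of numbers: "tx", "ty", "tz": the shift along the tool's x, y, z in cm; "rx", "ry", "rz": the turn, a rotation vector about the tool's x, y, z in rad. A call has exactly 10 rows; each row is the pose to reach, as a shift and turn from the pose commanded when the call began, along the tool's axes at that moment; what a row does not reach only later rows make up. A row lasts 1/10 s, in which the tool goes at most 50 mm and 8.59 degrees, less where a joint would pass 70% of its speed; a pose out of reach is approached as far as the arm can. A call with a gripper value outside its range is refused whole. "grip" is the gripper command: -1 is fully open, 1 is shut, values between are in proportion, set as the call begins (left out, the last holds). The fingers move at their own pace and stop on an object; "squeeze" is the grip in N (left out, the last holds). Time passes only in rows, so rows that repeat a pose let the fingers close, or fill a call up. It gives the time, the measured TCP pose, the force, the opening and the grip force at its end, in the units of the state.
- bot.state(): the state, without advancing time (a new reading comes with each control period).
- bot.read_camera(name): name is "side" or "top"; returns the picture (384x512x3 uint8, blue, green, red); there is no depth.
- bot.camera_model(name): a dict with "camera_matrix" (3x3 intrinsics, pixels), "D" ([k1, k2, p1, p2, k3] as OpenCV has them; the pictures are not rectified), "T" (4x4, takes a point from camera to world coordinates). Camera axes: x right, y up, looking along -z (the intrinsics and any distortion apply to the point x, -y, -z); pixel columns grow to the right and rows downward; lengths in m; the calibration is good to about 2 mm. A picture is of the moment at which its call begins. camera_model takes no time and is no camera call.
- bot.finish_job(): hands the job in; it is judged then, once.
The state is a dict: "clock": time; "qpos": joint angles; "qvel": joint speeds; "joint_torque": joint torques, N m; "position": TCP position; "eef_rot": TCP orientation; "contact_force": force on the tool from outside, world axes, zero at the start; "moment": the same for the moment, N m; "opening": opening from 0.0 (shut) to 1.0 (fully open); "gripper_force": force on a finger pad.
Only numpy, scipy, OpenCV 4.12 (cv2) and the standard library are available. Lean on these libraries where they do the work, as an engineer would, in place of code of your own. Each camera call takes 0.05 s, during which the arm holds its last target. There are 200 camera calls.

## Working session

There is one attempt and no reset: what is moved stays moved. The work goes in short steps, Python scripts to look and compute and a tool call to move; the robot and the scene stay as the last step left them, time stands still between calls to the robot, and variables do not carry over. Pictures are saved under pics/ and viewed, at most 10 in all, crops included, and the job is handed in when it is done.

Besides the shell and the picture viewer there is one more tool, called after ">>>" as name(argument=value, ...) on one line, values as JSON. carry_out: Moves the arm, as the interface text tells. Its arguments: {"type":"object","properties":{"rows":{"type":"array","items":{"type":"object","properties":{"tx":{"type":"number"},"ty":{"type":"number"},"tz":{"type":"number"},"rx":{"type":"number"},"ry":{"type":"number"},"rz":{"type":"number"}}}},"grip":{"type":"number"},"squeeze":{"type":"number"}},"required":["rows"]}

```bash
mkdir -p pics
python3 - <<'E'
from rig import bot
import cv2,numpy as np
for n in("side","top"):
    cv2.imwrite(f"pics/{n}0.png",bot.read_camera(n))
    m=bot.camera_model(n);print(n,np.round(m["camera_matrix"],1).tolist(),m["D"],np.round(m["T"],3).tolist())
print(bot.state())
E
```

```text
side [[463.7, 0.0, 256.1], [0.0, 463.7, 187.9], [0.0, 0.0, 1.0]] [0.01605293 0.         0.         0.         0.        ] [[0.906, 0.263, -0.333, 0.021], [-0.424, 0.547, -0.722, -0.795], [-0.008, 0.795, 0.606, 0.969], [0.0, 0.0, 0.0, 1.0]]
top [[380.3, 0.0, 252.4], [0.0, 380.3, 193.2], [0.0, 0.0, 1.0]] [-0.09899096  0.          0.          0.          0.        ] [[-0.019, 0.989, -0.144, 0.269], [-1.0, -0.019, 0.001, 0.154], [-0.001, 0.144, 0.99, 1.435], [0.0, 0.0, 0.0, 1.0]]
{'clock': 0.1, 'qpos': array([-1.2820235 ,  0.39913986,  0.04501277,  1.53776889, -0.01869786,
        1.20688303, -0.05069855]), 'qvel': array([-0.00159763, -0.00218102,  0.00037091, -0.00285888,  0.00108202,
       -0.00141671, -0.00047572]), 'joint_torque': array([ 3.85242354e-03, -4.76263440e+01,  1.37035735e+00, -2.54948276e+01,
        1.19781290e-02,  5.03809046e-03, -4.28881933e-06]), 'position': array([0.2455313 , 0.60122466, 0.23034613]), 'eef_rot': array([ 1.92607283e-01,  9.81275519e-01, -8.81726259e-04, -1.13551052e-04]), 'contact_force': array([ 0.51754528, -0.46092924,  0.18891047]), 'moment': array([-0.0230486 , -0.02620073,  0.00581545]), 'gripper_force': 0.0, 'opening': 1.0015552058373811}
```

View pics/side0.png

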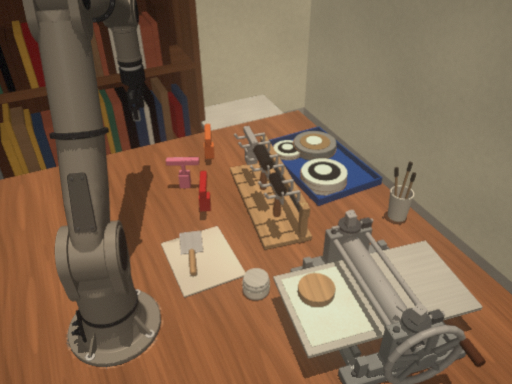

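View pics/top0.png

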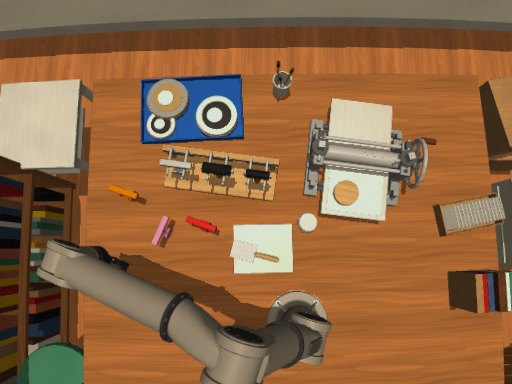

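The steel key is at about (176,164) in the top view and (250,145) in the side view, on the rack's left hook. The look-alikes are orange (124,192), pink (161,230) and red (202,225), all lying or standing on the table in excluded colours. The left screw is at about (316,150) in the top view and (350,222) in the side view. I'll confirm both in one enlarged crop.

Run:
```python
import cv2,numpy as np
t=cv2.imread("pics/top0.png");s=cv2.imread("pics/side0.png")
R=lambda a,w,h:cv2.resize(a,(w,h),interpolation=cv2.INTER_CUBIC)
# each 400x300 
A=R(t[140:200,155:235],400,300); B=R(t[115:205,295:415],400,300)
C=R(s[115:190,220:320],400,300); D=R(s[200:275,310:410],400,300)
cv2.imwrite("pics/crop1.png",np.vstack([np.hstack([A,B]),np.hstack([C,D])]))
```

```text
(no output)
```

View pics/crop1.png

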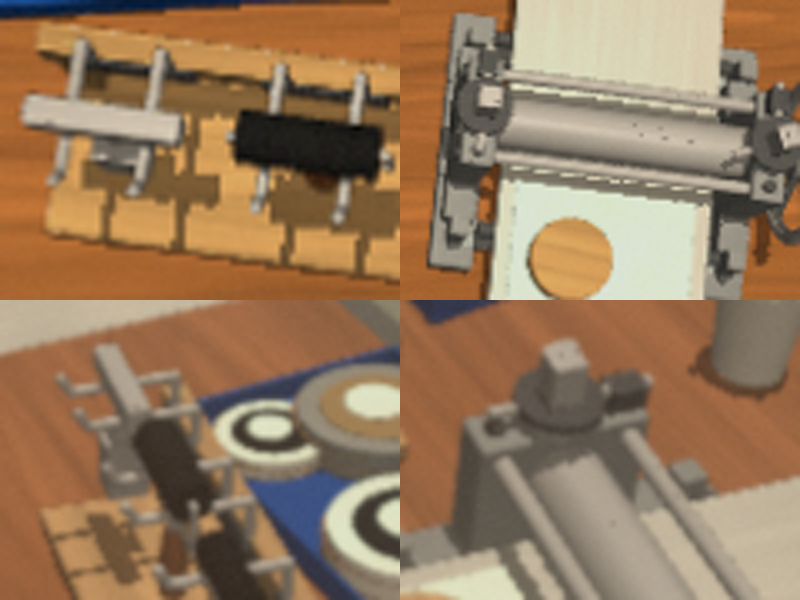

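The crop shows a steel-grey square crossbar on the left fork with a square socket under it, so this is the key. The black rollers hang on the other two forks. The left screw has its square head on a dark disc, at about (322,144) in the top view and (352,212) in the side view. The side away from the wheel matches.

```bash
cat > h.py <<'E'
import cv2,numpy as np
from rig import bot
def ray(n,uv):
    m=bot.camera_model(n);K=np.array(m["camera_matrix"]);T=np.array(m["T"])
    p=cv2.undistortPoints(np.array([[uv]],float),K,np.array(m["D"]))[0,0]
    d=T[:3,:3]@np.array([p[0],-p[1],-1]);return T[:3,3],d/np.linalg.norm(d)
def plane(n,uv,z):
    o,d=ray(n,uv);return o+d*(z-o[2])/d[2]
def tri(a,b):
    A=np.zeros((3,3));r=np.zeros(3);R=[ray("top",a),ray("side",b)]
    for o,d in R:
        P=np.eye(3)-np.outer(d,d);A+=P;r+=P@o
    x=np.linalg.solve(A,r);return x,[round(float(np.linalg.norm((np.eye(3)-np.outer(d,d))@(x-o)))*1e3,1) for o,d in R]
def proj(n,X):
    m=bot.camera_model(n);T=np.linalg.inv(np.array(m["T"]));p=T[:3,:3]@np.array(X)+T[:3,3]
    q=cv2.projectPoints(np.array([[p[0],-p[1],-p[2]]]),np.zeros(3),np.zeros(3),np.array(m["camera_matrix"]),np.array(m["D"]))[0];return q.ravel()
E
python3 - <<'E'
from h import *
t=cv2.imread("pics/top0.png");s=cv2.imread("pics/side0.png")
def grey(im,x0,x1,y0,y1,lo,sat=35):
    h=cv2.cvtColor(im,cv2.COLOR_BGR2HSV);m=np.zeros(im.shape[:2],np.uint8)
    m[y0:y1,x0:x1]=((h[...,2]>lo)&(h[...,1]<sat))[y0:y1,x0:x1]*255
    return m
def rects(m,k):
    c,_=cv2.findContours(m,cv2.RETR_EXTERNAL,cv2.CHAIN_APPROX_NONE)
    for q in sorted(c,key=cv2.contourArea)[::-1][:k]:
        print(cv2.contourArea(q),cv2.minAreaRect(q),cv2.boundingRect(q))
m=grey(t,155,195,150,182,120);m=cv2.morphologyEx(m,cv2.MORPH_OPEN,np.ones((4,4)));rects(m,2)
ends=[]
c=max(cv2.findContours(m,0,1)[0],key=cv2.contourArea);r=cv2.boxPoints(cv2.minAreaRect(c))
W=[plane("top",p,0.1865) for p in r];print(np.round(W,4))
m=grey(t,315,330,136,152,140,60);rects(m,3)
print(cv2.cvtColor(t,6)[136:154,312:334])
print(cv2.cvtColor(s,6)[205:228,342:364])
print(tri((322,144.1),(352,212)))
E
```

```text
Traceback (most recent call last):
ValueError: max() iterable argument is empty
```

Run:
```python
from h import *
t=cv2.imread("pics/top0.png");s=cv2.imread("pics/side0.png")
h=cv2.cvtColor(t,cv2.COLOR_BGR2HSV)
print(h[158:172,176].tolist())
G=cv2.cvtColor(t,6)
m=np.zeros(G.shape,np.uint8);m[150:182,155:195]=((h[...,1]<70)&(h[...,2]>110))[150:182,155:195]*255
m=cv2.morphologyEx(m,cv2.MORPH_OPEN,np.ones((4,4)))
for c in cv2.findContours(m,0,1)[0]:
    b=cv2.minAreaRect(c);print(cv2.contourArea(c),b)
    if cv2.contourArea(c)>60: print(np.round([plane("top",p,0.1865) for p in cv2.boxPoints(b)],4))
print("top");print(G[137:152,314:332])
print("side");print(cv2.cvtColor(s,6)[206:228,343:362])
print(tri((322,144.1),(352,212)))
```

```text
[[17, 146, 122], [17, 146, 117], [16, 95, 118], [17, 41, 191], [18, 40, 199], [17, 39, 203], [20, 40, 204], [19, 39, 202], [18, 42, 168], [18, 36, 71], [19, 45, 97], [18, 40, 109], [18, 40, 116], [17, 39, 136]]
149.5 ((175.95730590820312, 164.38414001464844), (30.699966430664062, 6.073734283447266), 6.34019136428833)
[[0.5509 0.4613 0.1865]
 [0.5717 0.4595 0.1865]
 [0.5577 0.3555 0.1865]
 [0.537  0.3576 0.1865]]
top
[[ 55  90 144 130  52  68 138 173 130  72 120 144 169 192 199 198 197 191]
 [ 44  97 140 132 109  81  88  95  89 110 154 148 142 148 154 160 163 168]
 [ 51  81 106  87  86  89  87  90  87  90 107 101  68  76 105 115 111 124]
 [ 73  92  90  89 100 127 134 116 115 105  88  85  73 100 175 211 212 188]
 [ 91  90  89  88  85 141 196 197 197 195 184 145  98  86 169 215 214 212]
 [ 89  89  89  83  99 161 196 197 195 196 195 165 102  93 108 116 117 120]
 [ 93  91  94  82 116 178 197 198 199 198 197 158  88  89 103 116 116 116]
 [ 90  93  92  82 114 180 198 198 198 196 196 158  86  88  91 107 113 111]
 [ 93  92  90  76 113 179 198 198 199 171 140 143  92  92 107 136 149 146]
 [ 91
[... 1594 characters left out ...]
  77  75  80  87  98 100 101 101 100  99 100  95  87  93  91  86
   98]
 [ 85  82  79  79  81  88  99 102 100  99 102 100  97  93  87  88  88 107
  129]
 [ 81  75  78  79  81  89  98 100 100 101 100 100  98  90  87  87  88 108
  130]
 [ 82  75  73  78  83  90 100 100  99 102 101 100  99  90  86  86  86  94
  107]
 [ 85  79  69  74  82  92 101 102  99 101 100 101  96  88  86  85  83  86
   85]
 [ 87  81  74  71  85  95  99  98  99  99  98  95  95  88  87  86  86  82
   71]
 [ 87  85  83  76  80  94  93  90  92  95  91  89  88  86  86  87  83  79
   66]
 [ 86  85  86  80  78  89  85  85  85  90  87  88  86  85  85  85  84  79
   68]]
(array([ 0.61212941, -0.08421629,  0.20701943]), [2.6, 2.6])
```

Run:
```python
from h import *
t=cv2.imread("pics/top0.png");s=cv2.imread("pics/side0.png")
a=plane("top",(321.75,143.2),.203);b=plane("top",(411.4,156.1),.203)
print("head",a,b,"d",np.linalg.norm(a-b),"press y-axis yaw deg",np.degrees(np.arctan2(*(a-b)[:2])))
for z in(.168,.2,.21): print(z,proj("top",[*a[:2],z]),proj("side",[*a[:2],z]))
# paper edges -> press yaw
h=cv2.cvtColor(t,cv2.COLOR_BGR2HSV);G=cv2.cvtColor(t,6)
p=[]
for r in range(108,130,2):
    row=G[r,318:345].astype(int);i=np.argmax(np.diff(row));p.append(plane("top",(318+i+.5,r),.1)[:2])
p=np.array(p);print("paper edge slope deg",np.degrees(np.polyfit(p[:,0],p[:,1],1)[0]))
# disc: dark ring mask
m=np.zeros(G.shape,np.uint8);m[134:162,305:335]=((G>80)&(G<96))[134:162,305:335]*255
c=max(cv2.findContours(m,0,1)[0],key=cv2.contourArea);print("disc",cv2.minEnclosingCircle(c),cv2.boundingRect(c))
st=bot.state();print(st["position"],st["eef_rot"])
# crossbar end check in the side view
print("bar side",proj("side",[.554,.4085,.1865]),proj("side",[.5613,.463,.1865]),proj("side",[.5474,.3565,.1865]))
```

```text
head [ 0.61386474 -0.08312836  0.203     ] [ 0.56549602 -0.38767135  0.203     ] d 0.30836012093434073 press y-axis yaw deg 9.024563515778514
0.168 [319.94575521 145.97644117] [349.5406874 223.3754871]
0.2 [321.59159645 143.44379322] [350.98126049 213.93587606]
0.21 [322.12243236 142.62677555] [351.44148621 210.92201882]
paper edge slope deg -8.985427966494163
disc ((319.8678283691406, 146.79310607910156), 9.188568115234375) (312, 138, 17, 18)
[0.2455313  0.60122466 0.23034613] [ 1.92607283e-01  9.81275519e-01 -8.81726259e-04 -1.13551052e-04]
bar side [249.46325235 134.15725561] [244.74325875 126.17722815] [254.31794801 142.16287845]
```

>>> carry_out(rows=[{"tx":-3.6,"ty":-0.6,"tz":-0.5,"rz":0.13},{"tx":-7.2,"ty":-1.2,"tz":-1,"rz":0.26},{"tx":-10.8,"ty":-1.9,"tz":-2,"rz":0.39},{"tx":-14.3,"ty":-2.5,"tz":-2,"rz":0.53},{"tx":-17.9,"ty":-3.1,"tz":-2,"rz":0.66},{"tx":-21.5,"ty":-3.7,"tz":-2,"rz":0.79},{"tx":-25.1,"ty":-4.3,"tz":-2,"rz":0.92},{"tx":-28.7,"ty":-5.0,"tz":-2,"rz":1.05},{"tx":-32.3,"ty":-5.6,"tz":-2,"rz":1.18},{"tx":-35.87,"ty":-6.21,"tz":-2,"rz":1.316}], grip=-1)

```text
$.rows[0]: bad value
```

```bash
cat > go.py <<'E'
import sys,numpy as np
from h import *
from scipy.spatial.transform import Rotation as R
def to(x,y,z,yaw):   # yaw = angle of tool y from world x, deg
    s=bot.state();r=R.from_quat(s["eef_rot"]);d=r.inv().apply(np.array([x,y,z])-s["position"])
    yw=np.radians(yaw);ya=np.array([np.cos(yw),np.sin(yw),0]);za=np.array([0,0,-1.]);g=R.from_matrix(np.c_[np.cross(ya,za),ya,za])
    print("clock",round(s["clock"],2),"pos",np.round(s["position"],4),"q",np.round(s["qpos"],2),"F",np.round(s["contact_force"],1),"M",np.round(s["moment"],2),"open",round(s["opening"],3),"gf",s["gripper_force"])
    print("t cm",np.round(d*100,2),"r",np.round((r.inv()*g).as_rotvec(),3))
if len(sys.argv)>4: to(*map(float,sys.argv[1:5]))
E
python3 go.py .554 .4085 .156 -7.6
python3 - <<'E'
from h import *
a=bot.read_camera("side");cv2.imwrite("pics/s1.png",cv2.resize(a[80:200,180:340],(800,600),interpolation=2))
E
```

```text
clock 0.1 pos [0.2455 0.6012 0.2303] q [-1.28  0.4   0.05  1.54 -0.02  1.21 -0.05] F [ 0.5 -0.5  0.2] M [-0.02 -0.03  0.01] open 1.002 gf 0.0
t cm [-35.84  -6.17   7.45] r [-1.000e-03  1.000e-03  1.316e+00]
```

View pics/s1.png

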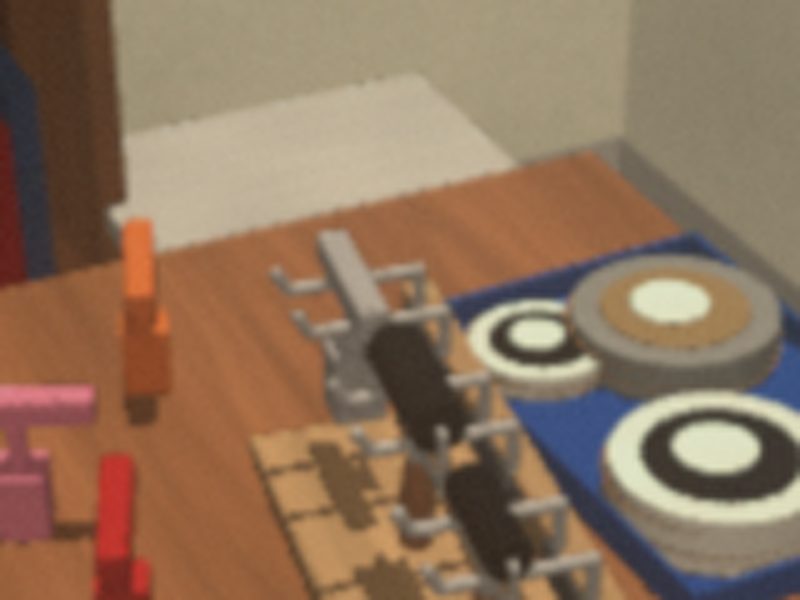

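The move was refused, so nothing has moved. The picture shows the key still in its fork, with its bar's top centre at about (250,135) in the full image; I predicted (249.5,134), so the position is good. I'll resend with all fields.

>>> carry_out(rows=[{"tx":-3.6,"ty":-0.6,"tz":-0.5,"rx":0,"ry":0,"rz":0.13},{"tx":-7.2,"ty":-1.2,"tz":-1,"rx":0,"ry":0,"rz":0.26},{"tx":-10.8,"ty":-1.9,"tz":-2,"rx":0,"ry":0,"rz":0.39},{"tx":-14.3,"ty":-2.5,"tz":-2,"rx":0,"ry":0,"rz":0.53},{"tx":-17.9,"ty":-3.1,"tz":-2,"rx":0,"ry":0,"rz":0.66},{"tx":-21.5,"ty":-3.7,"tz":-2,"rx":0,"ry":0,"rz":0.79},{"tx":-25.1,"ty":-4.3,"tz":-2,"rx":0,"ry":0,"rz":0.92},{"tx":-28.7,"ty":-5.0,"tz":-2,"rx":0,"ry":0,"rz":1.05},{"tx":-32.3,"ty":-5.6,"tz":-2,"rx":0,"ry":0,"rz":1.18},{"tx":-35.8,"ty":-6.2,"tz":-2,"rx":0,"ry":0,"rz":1.316}], grip=-1, squeeze=100)

```text
clock: 1.15
position: [0.5548, 0.4079, 0.251]
eef_rot: [0.754, 0.656, -0.0, -0.0]
contact_force: [0.6, 0.8, -1.0]
opening: 1.001
gripper_force: 0.0
```

```bash
python3 go.py .554 .4085 .156 -7.6
python3 - <<'E'
from h import *
a=bot.read_camera("top")[135:195,145:225];b=bot.read_camera("side")[90:165,200:300]
cv2.imwrite("pics/s2.png",np.hstack([cv2.resize(x,(400,300),interpolation=2) for x in(a,b)]))
E
python3 go.py .554 .4085 .156 -7.6
```

```text
clock 1.15 pos [0.5548 0.4079 0.251 ] q [-0.97  0.48  0.4   1.41 -0.19  1.28 -0.69] F [ 0.6  0.8 -1. ] M [ 0.02 -0.01 -0.02] open 1.001 gf 0.0
t cm [ 0.05 -0.08  9.5 ] r [-0.     0.    -0.006]
clock 1.25 pos [0.559  0.4027 0.2509] q [-0.96  0.49  0.41  1.41 -0.19  1.28 -0.69] F [-0.5 -1.1  0.2] M [-0.03 -0.04  0.03] open 1.0 gf 0.0
t cm [ 0.54 -0.61  9.49] r [ 0.004  0.004 -0.011]
```

View pics/s2.png

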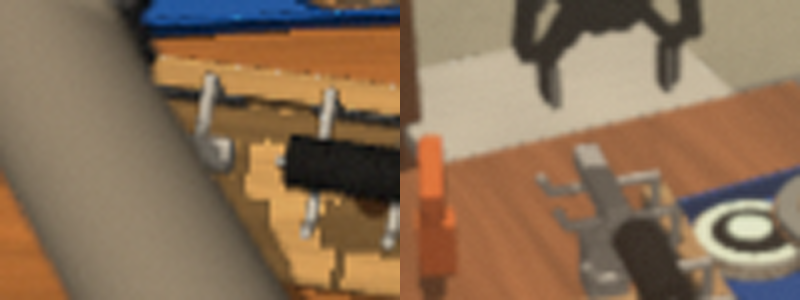

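The arm is over the key with its fingers straddling the bar, and it is still swinging slightly. I'll descend and let it settle.

>>> carry_out(rows=[{"tx":0,"ty":0,"tz":0,"rx":0,"ry":0,"rz":0},{"tx":0,"ty":0,"tz":1,"rx":0,"ry":0,"rz":0},{"tx":0,"ty":0,"tz":3,"rx":0,"ry":0,"rz":0},{"tx":0,"ty":0,"tz":5,"rx":0,"ry":0,"rz":0},{"tx":0,"ty":0,"tz":7,"rx":0,"ry":0,"rz":0},{"tx":0,"ty":0,"tz":8.5,"rx":0,"ry":0,"rz":0},{"tx":0,"ty":0,"tz":9.5,"rx":0,"ry":0,"rz":0},{"tx":0,"ty":0,"tz":9.5,"rx":0,"ry":0,"rz":0},{"tx":0,"ty":0,"tz":9.5,"rx":0,"ry":0,"rz":0},{"tx":0,"ty":0,"tz":9.5,"rx":0,"ry":0,"rz":0}])

```text
clock: 2.25
position: [0.5544, 0.4095, 0.1575]
eef_rot: [0.752, 0.659, 0.001, 0.0]
contact_force: [0.2, 0.3, 1.0]
opening: 1.002
gripper_force: 0.0
```

```bash
python3 go.py .554 .4085 .156 -7.6
```

```text
clock 2.25 pos [0.5544 0.4095 0.1575] q [-0.96  0.55  0.38  1.52 -0.22  1.11 -0.66] F [0.2 0.3 1. ] M [-0.03 -0.06 -0.01] open 1.002 gf 0.0
t cm [-0.1  -0.03  0.15] r [ 0.002 -0.002 -0.   ]
```

Good. Now close firmly and hold.

>>> carry_out(rows=[{"tx":0,"ty":0,"tz":0,"rx":0,"ry":0,"rz":0},{"tx":0,"ty":0,"tz":0,"rx":0,"ry":0,"rz":0},{"tx":0,"ty":0,"tz":0,"rx":0,"ry":0,"rz":0},{"tx":0,"ty":0,"tz":0,"rx":0,"ry":0,"rz":0},{"tx":0,"ty":0,"tz":0,"rx":0,"ry":0,"rz":0},{"tx":0,"ty":0,"tz":0,"rx":0,"ry":0,"rz":0},{"tx":0,"ty":0,"tz":0,"rx":0,"ry":0,"rz":0},{"tx":0,"ty":0,"tz":0,"rx":0,"ry":0,"rz":0},{"tx":0,"ty":0,"tz":0,"rx":0,"ry":0,"rz":0},{"tx":0,"ty":0,"tz":0,"rx":0,"ry":0,"rz":0}], grip=1, squeeze=100)

```text
clock: 3.25
position: [0.5549, 0.4091, 0.1572]
eef_rot: [0.753, 0.658, 0.001, 0.0]
contact_force: [4.1, -0.3, 5.4]
opening: 0.243
gripper_force: 98.2
```

```bash
python3 go.py .554 .4085 .30 -7.6
```

```text
clock 3.25 pos [0.5549 0.4091 0.1572] q [-0.96  0.55  0.38  1.52 -0.22  1.11 -0.66] F [ 4.1 -0.3  5.4] M [-0.   -0.77  0.02] open 0.243 gf 98.24451327323914
t cm [ -0.05  -0.05 -14.28] r [ 0.002 -0.001 -0.001]
```

>>> carry_out(rows=[{"tx":0,"ty":0,"tz":-0.5,"rx":0,"ry":0,"rz":0},{"tx":0,"ty":0,"tz":-1.5,"rx":0,"ry":0,"rz":0},{"tx":0,"ty":0,"tz":-3.5,"rx":0,"ry":0,"rz":0},{"tx":0,"ty":0,"tz":-6,"rx":0,"ry":0,"rz":0},{"tx":0,"ty":0,"tz":-9,"rx":0,"ry":0,"rz":0},{"tx":0,"ty":0,"tz":-12,"rx":0,"ry":0,"rz":0},{"tx":0,"ty":0,"tz":-14.5,"rx":0,"ry":0,"rz":0},{"tx":0,"ty":0,"tz":-16.5,"rx":0,"ry":0,"rz":0},{"tx":0,"ty":0,"tz":-17,"rx":0,"ry":0,"rz":0},{"tx":0,"ty":0,"tz":-17,"rx":0,"ry":0,"rz":0}])

```text
clock: 4.25
position: [0.5531, 0.4092, 0.3261]
eef_rot: [0.752, 0.659, -0.0, -0.0]
contact_force: [0.1, -0.3, -4.0]
opening: 0.241
gripper_force: 98.2
```

```bash
python3 go.py .6138 -.083 .325 -9
```

```text
clock 4.25 pos [0.5531 0.4092 0.3261] q [-0.97  0.45  0.42  1.3  -0.18  1.43 -0.7 ] F [ 0.1 -0.3 -4. ] M [ 0.02 -0.01  0.02] open 0.241 gf 98.16758751869202
t cm [-47.98  12.51   0.1 ] r [-0.001  0.     0.025]
```

>>> carry_out(rows=[{"tx":-1,"ty":0.3,"tz":0,"rx":0,"ry":0,"rz":0},{"tx":-3.5,"ty":0.9,"tz":0,"rx":0,"ry":0,"rz":0},{"tx":-7,"ty":1.8,"tz":0,"rx":0,"ry":0,"rz":0.01},{"tx":-11,"ty":2.9,"tz":0,"rx":0,"ry":0,"rz":0.01},{"tx":-15,"ty":3.9,"tz":0,"rx":0,"ry":0,"rz":0.01},{"tx":-19,"ty":5,"tz":0,"rx":0,"ry":0,"rz":0.01},{"tx":-23,"ty":6,"tz":0,"rx":0,"ry":0,"rz":0.015},{"tx":-27,"ty":7,"tz":0,"rx":0,"ry":0,"rz":0.02},{"tx":-31,"ty":8.1,"tz":0,"rx":0,"ry":0,"rz":0.025},{"tx":-35,"ty":9.1,"tz":0,"rx":0,"ry":0,"rz":0.025}])

```text
clock: 5.25
position: [0.5962, 0.0474, 0.3246]
eef_rot: [0.761, 0.649, -0.001, -0.001]
contact_force: [0.8, -0.4, -3.7]
opening: 0.238
gripper_force: 98.1
```

>>> carry_out(rows=[{"tx":-3.5,"ty":0.9,"tz":0,"rx":0,"ry":0,"rz":0},{"tx":-6.5,"ty":1.7,"tz":0,"rx":0,"ry":0,"rz":0},{"tx":-9,"ty":2.4,"tz":0,"rx":0,"ry":0,"rz":0},{"tx":-11,"ty":2.9,"tz":0,"rx":0,"ry":0,"rz":0},{"tx":-12.3,"ty":3.3,"tz":0,"rx":0,"ry":0,"rz":0},{"tx":-12.9,"ty":3.4,"tz":0,"rx":0,"ry":0,"rz":0},{"tx":-12.9,"ty":3.4,"tz":0,"rx":0,"ry":0,"rz":0},{"tx":-12.9,"ty":3.4,"tz":0,"rx":0,"ry":0,"rz":0},{"tx":-12.9,"ty":3.4,"tz":0,"rx":0,"ry":0,"rz":0},{"tx":-12.9,"ty":3.4,"tz":0,"rx":0,"ry":0,"rz":0}])

```text
clock: 6.25
position: [0.611, -0.0814, 0.3262]
eef_rot: [0.76, 0.65, 0.0, -0.0]
contact_force: [-0.5, 0.0, -3.2]
opening: 0.239
gripper_force: 98.1
```

```bash
python3 go.py .6138 -.083 .325 -9
python3 - <<'E'
from h import *
a=bot.read_camera("top")[110:185,275:375];b=bot.read_camera("side")
cv2.imwrite("pics/s3raw.png",b)
b=b[140:230,300:420]
cv2.imwrite("pics/s3.png",np.hstack([cv2.resize(x,(400,300),interpolation=2) for x in(a,b)]))
for p in ([0,0],[.0175,.0175],[.0175,-.0175],[-.0175,-.0175],[-.0175,.0175]):
    c,s=np.cos(np.radians(-9)),np.sin(np.radians(-9));X=[.6138+c*p[0]-s*p[1],-.083+s*p[0]+c*p[1],.2435];print(proj("side",X))
E
```

```text
clock 6.25 pos [ 0.611  -0.0814  0.3262] q [-0.39  0.33  0.61  1.5  -0.19  1.38  0.07] F [-0.5  0.  -3.2] M [ 0.   -0.    0.04] open 0.239 gf 98.06471586227417
t cm [-0.12  0.3   0.12] r [-0.    -0.001  0.001]
[352.9679337  200.57234603]
[356.29922767 195.13926545]
[362.60388412 203.57673044]
[349.5366534  206.16957586]
[343.49571115 197.61875278]
```

View pics/s3.png

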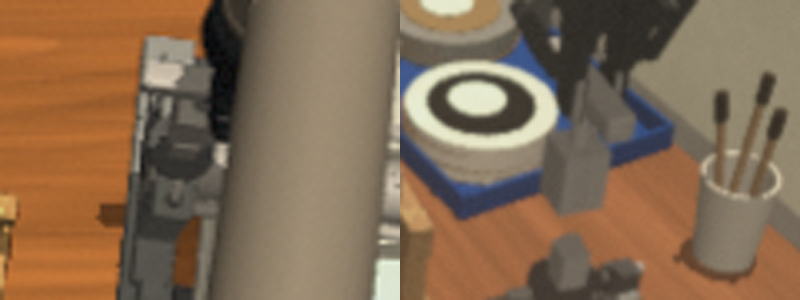

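Run:
```python
from h import *
b=cv2.imread("pics/s3raw.png")
x0,y0,f=330,150,10
im=cv2.resize(b[150:210,330:410],(800,600),interpolation=2)
c,s=np.cos(np.radians(-9)),np.sin(np.radians(-9))
def dots(pts,col):
    for p in pts:
        X=[.611+c*p[0]-s*p[1],-.0814+s*p[0]+c*p[1],.2445+p[2]];u=proj("side",X)
        cv2.circle(im,(int((u[0]+.5-x0)*f),int((u[1]+.5-y0)*f)),5,col,-1)
q=.0175
dots([(a*q,d*q,z) for a in(1,-1) for d in(1,-1) for z in(0,.052)],(0,0,255))
dots([(a*.011,-.055,z) for a in(1,-1) for z in(.089,.111)],(0,255,0))
cv2.imwrite("pics/s4.png",im)
```

```text
(no output)
```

View pics/s4.png

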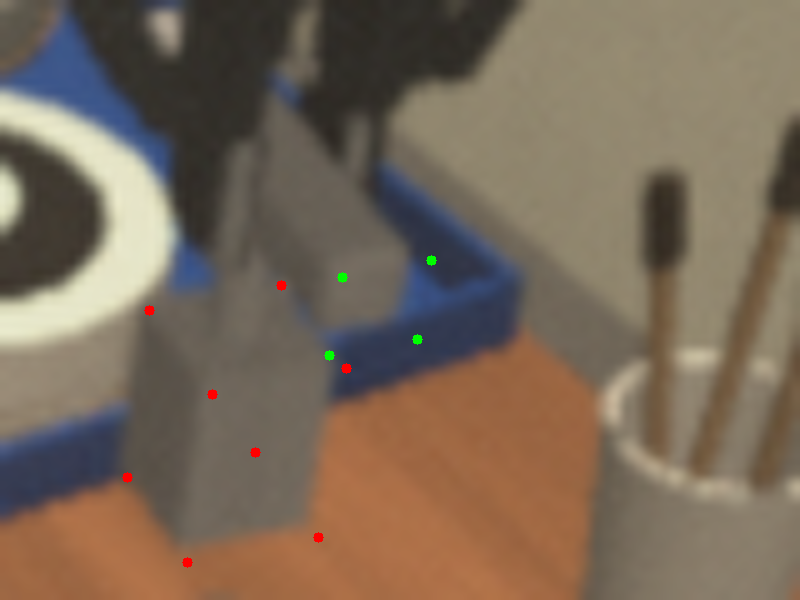

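Run:
```python
from h import *
from scipy.optimize import least_squares
q=.0175
pts=[(-q,q,0),(-q,-q,0),(q,-q,0),(-q,q,.052),(-q,-q,.052),(q,-q,.052),(-.011,-.055,.111),(.011,-.055,.111),(.011,-.055,.089)]
obs=np.array([(125,475),(178,545),(308,525),(140,300),(200,375),(332,350),(323,255),(407,243),(395,310)])/10-.5+[330,150]
def f(v,z0=None):
    x,y,yaw=v[:3];z=.2445 if z0 is None else z0;c,s=np.cos(yaw),np.sin(yaw)
    return np.ravel([proj("side",[x+c*p[0]-s*p[1],y+s*p[0]+c*p[1],z+p[2]])-o for p,o in zip(pts,obs)])
for z in(.2445,.2475):
    r=least_squares(lambda v:f(v,z),[.611,-.0814,-.157]);print(z,r.x,np.degrees(r.x[2]),np.abs(r.fun).max())
r=least_squares(lambda v:f(v,v[3]),[.611,-.0814,-.157,.2445]);print(r.x,np.degrees(r.x[2]),np.round(r.fun,1))
s=cv2.imread("pics/side0.png")
x0,y0,k=330,195,14
im=cv2.resize(s[195:235,330:385],(770,560),interpolation=2)
c,sn=np.cos(np.radians(-9)),np.sin(np.radians(-9))
def dot(x,y,z,col):
    u=proj("side",[.6138+c*x-sn*y,-.083+sn*x+c*y,z]);cv2.circle(im,(int((u[0]+.5-x0)*k),int((u[1]+.5-y0)*k)),4,col,-1)
for a in(1,-1):
    for b in(1,-1):
        dot(a*.011,b*.011,.168,(0,255,0));dot(a*.011,b*.011,.2,(0,0,255));dot(a*.006,b*.006,.21,(255,0,0))
for t in np.arange(0,6.28,.3): dot(.03*np.cos(t),.03*np.sin(t),.168,(0,255,255))
cv2.imwrite("pics/s5.png",im)
```

```text
0.2445 [ 0.61238201 -0.07461727 -0.18046995] -10.340166269038493 1.5394579575658156
0.2475 [ 0.60984153 -0.07776368 -0.18408591] -10.547345678968913 1.5254258324930845
[ 0.61363133 -0.07307008 -0.17869316  0.24302469] -10.238363974964532 [-0.7 -1.5 -0.4 -0.1 -0.2 -0.4 -0.  -0.7 -0.1  0.1  0.2  0.3  0.1  0.5
  0.6  0.2  0.5  1.3]
```

View pics/s5.png

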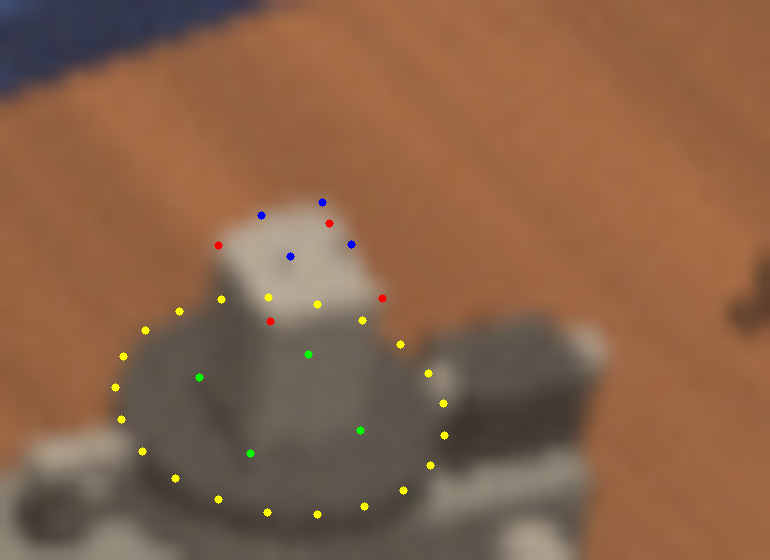

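The side view confirms the screw estimate, with the overlay within about 1 mm. The key picture may have caught the arm swaying, so I'll lower to just above the point, let it settle and measure again.

>>> carry_out(rows=[{"tx":0,"ty":0,"tz":0.5,"rx":0,"ry":0,"rz":0},{"tx":0,"ty":0,"tz":1.2,"rx":0,"ry":0,"rz":0},{"tx":0,"ty":0,"tz":1.8,"rx":0,"ry":0,"rz":0},{"tx":0,"ty":0,"tz":2.0,"rx":0,"ry":0,"rz":0},{"tx":0,"ty":0,"tz":2.0,"rx":0,"ry":0,"rz":0},{"tx":0,"ty":0,"tz":2.0,"rx":0,"ry":0,"rz":0},{"tx":0,"ty":0,"tz":2.0,"rx":0,"ry":0,"rz":0},{"tx":0,"ty":0,"tz":2.0,"rx":0,"ry":0,"rz":0},{"tx":0,"ty":0,"tz":2.0,"rx":0,"ry":0,"rz":0},{"tx":0,"ty":0,"tz":2.0,"rx":0,"ry":0,"rz":0}])

```text
clock: 7.35
position: [0.6109, -0.0827, 0.3064]
eef_rot: [0.761, 0.649, 0.0, 0.0]
contact_force: [0.1, 0.3, -3.1]
opening: 0.238
gripper_force: 98.1
```

```bash
python3 go.py .6138 -.083 .305 -9
python3 - <<'E'
from h import *
b=sum(bot.read_camera("side").astype(float) for _ in range(4))/4;b=b.astype(np.uint8)
cv2.imwrite("pics/s6raw.png",b)
s=bot.state();P=s["position"];print(P)
x0,y0,f=330,155,10
im=cv2.resize(b[155:215,330:410],(800,600),interpolation=2)
im=cv2.convertScaleAbs(im,alpha=1.5)
c,sn=np.cos(np.radians(-9)),np.sin(np.radians(-9))
q=.0175
for p in [(a*q,d*q,z) for a in(1,-1) for d in(1,-1) for z in(0,.052)]+[(a*.011,-.055,z) for a in(1,-1) for z in(.089,.111)]:
    u=proj("side",[P[0]+c*p[0]-sn*p[1],P[1]+sn*p[0]+c*p[1],P[2]-.0817+p[2]])
    cv2.circle(im,(int((u[0]+.5-x0)*f),int((u[1]+.5-y0)*f)),4,(0,0,255),-1)
cv2.imwrite("pics/s6.png",im)
E
```

```text
clock 7.35 pos [ 0.6109 -0.0827  0.3064] q [-0.39  0.34  0.61  1.53 -0.2   1.34  0.08] F [ 0.1  0.3 -3.1] M [-0.03 -0.02 -0.03] open 0.238 gf 98.07645678520203
t cm [0.02 0.29 0.14] r [ 0.    -0.    -0.001]
[ 0.61087327 -0.08271698  0.30630746]
```

View pics/s6.png

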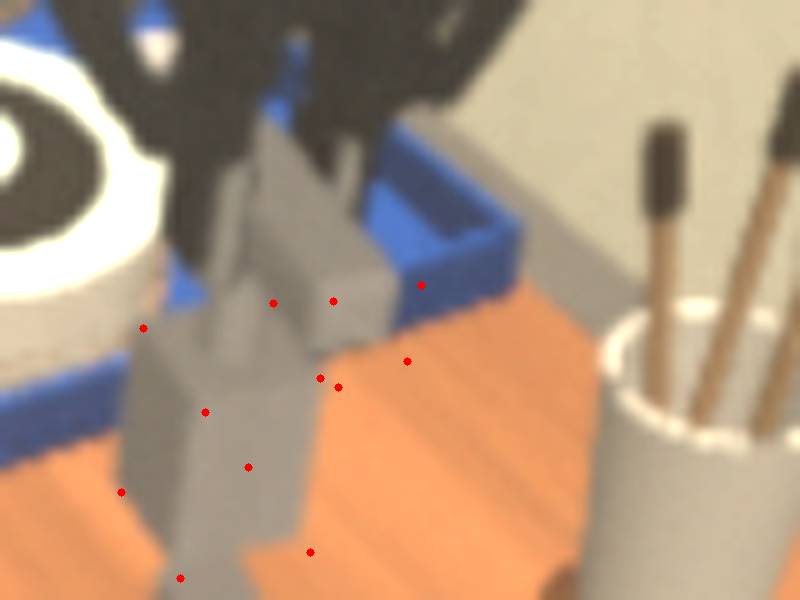

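Run:
```python
from h import *
from scipy.optimize import least_squares
q=.0175
K=[(-q,q,0),(-q,-q,0),(q,-q,0),(-q,q,.052),(-q,-q,.052),(q,-q,.052),(-.011,-.055,.111),(.011,-.055,.111),(.011,-.055,.089),(-.011,-.055,.089)]
O=np.array([(115,478),(165,560),(300,540),(133,322),(190,385),(320,365),(317,292),(393,275),(385,335),(310,358)])/10-.5+[330,155]
def fit(pts,obs,z,n):
    def f(v):
        c,s=np.cos(v[2]),np.sin(v[2]);return np.ravel([proj("side",[v[0]+c*p[0]-s*p[1],v[1]+s*p[0]+c*p[1],z+p[2]])-o for p,o in zip(pts,obs)])
    r=least_squares(f,[.61,-.08,-.157]);print(n,np.round(r.x[:2],4),np.degrees(r.x[2]),np.round(r.fun,1))
z=.3063-.0817
fit(K,O,z,"all");fit(K[:6],O[:6],z,"socket");fit(K[:3],O[:3],z,"rim");fit(K[6:],O[6:],z,"bar")
fit(K,O,z+.002,"all z+2")
S=np.array([(220,248),(270,318),(380,292)])/14-.5+[330,195]
fit([(-.011,.011,.2),(-.011,-.011,.2),(.011,-.011,.2)],S,0,"screw")
# bar at rack from the first picture, crop1 lower left: 4x crop at (220,115)
B=np.array([(97,347-300),(118,345-300)])/4-.5+[220,115]
print("bar far end picks",B,proj("side",[.5543-.011*.991+.055*.133,.4084+.011*.133+.055*.991,.1865]),proj("side",[.5543+.011*.991+.055*.133,.4084-.011*.133+.055*.991,.1865]))
```

```text
all [ 0.6118 -0.0758] -9.978024218448104 [-0.5 -0.3  0.1  0.  -0.3 -0.4 -0.2 -1.1  0.   1.   0.4  0.6 -0.3 -0.8
  1.  -0.6  0.5  1.  -0.8  0.3]
socket [ 0.6119 -0.0759] -10.017960767737971 [-0.4 -0.3  0.2  0.  -0.3 -0.4 -0.1 -1.1  0.1  1.   0.5  0.6]
rim [ 0.612 -0.077] -12.065721557461096 [-0.  -0.3  0.2  0.2 -0.1  0.1]
bar [ 0.6024 -0.0748] -0.3533863199893764 [ 0.1 -0.3  0.5 -1.1 -0.   0.6 -0.5  0.8]
all z+2 [ 0.6101 -0.0778] -10.094398065758865 [-0.5 -0.3  0.1  0.1 -0.3 -0.3 -0.2 -1.1 -0.   1.   0.4  0.6 -0.3 -0.8
  1.  -0.6  0.5  1.  -0.8  0.3]
screw [ 0.614  -0.0823] -7.380902404153301 [-0.3 -0.3  0.1  0.1  0.1  0.2]
bar far end picks [[243.75 126.25]
 [249.   125.75]] [241.70235628 126.68137554] [247.96759581 125.65924808]
```

The fitted key is about 2 mm short in x and 5 mm off in +y from the screw, while the TCP reading says x +3 and y 0. I'll correct by a compromise of (+3, −3.5) mm, then descend feeling the force.

>>> carry_out(rows=[{"tx":-0.3,"ty":0.35,"tz":0,"rx":0,"ry":0,"rz":0},{"tx":-0.3,"ty":0.35,"tz":0.3,"rx":0,"ry":0,"rz":0},{"tx":-0.3,"ty":0.35,"tz":0.6,"rx":0,"ry":0,"rz":0},{"tx":-0.3,"ty":0.35,"tz":0.9,"rx":0,"ry":0,"rz":0},{"tx":-0.3,"ty":0.35,"tz":1.2,"rx":0,"ry":0,"rz":0},{"tx":-0.3,"ty":0.35,"tz":1.4,"rx":0,"ry":0,"rz":0},{"tx":-0.3,"ty":0.35,"tz":1.6,"rx":0,"ry":0,"rz":0},{"tx":-0.3,"ty":0.35,"tz":1.8,"rx":0,"ry":0,"rz":0},{"tx":-0.3,"ty":0.35,"tz":1.8,"rx":0,"ry":0,"rz":0},{"tx":-0.3,"ty":0.35,"tz":1.8,"rx":0,"ry":0,"rz":0}])

```text
clock: 8.55
position: [0.6139, -0.0862, 0.2883]
eef_rot: [0.761, 0.649, 0.0, 0.0]
contact_force: [-0.0, 0.4, -4.1]
opening: 0.242
gripper_force: 98.2
```

```bash
python3 go.py .6138 -.083 .25 -9
```

```text
clock 8.55 pos [ 0.6139 -0.0862  0.2883] q [-0.38  0.36  0.6   1.55 -0.21  1.3   0.09] F [-0.   0.4 -4.1] M [-0.12 -0.03 -0.02] open 0.242 gf 98.15139412879944
t cm [ 0.32 -0.06  3.83] r [ 0.    -0.    -0.001]
```

>>> carry_out(rows=[{"tx":0,"ty":0,"tz":0.1,"rx":0,"ry":0,"rz":0},{"tx":0,"ty":0,"tz":0.2,"rx":0,"ry":0,"rz":0},{"tx":0,"ty":0,"tz":0.3,"rx":0,"ry":0,"rz":0},{"tx":0,"ty":0,"tz":0.4,"rx":0,"ry":0,"rz":0},{"tx":0,"ty":0,"tz":0.5,"rx":0,"ry":0,"rz":0},{"tx":0,"ty":0,"tz":0.5,"rx":0,"ry":0,"rz":0},{"tx":0,"ty":0,"tz":0.5,"rx":0,"ry":0,"rz":0},{"tx":0,"ty":0,"tz":0.5,"rx":0,"ry":0,"rz":0},{"tx":0,"ty":0,"tz":0.5,"rx":0,"ry":0,"rz":0},{"tx":0,"ty":0,"tz":0.5,"rx":0,"ry":0,"rz":0}])

```text
clock: 9.55
position: [0.6139, -0.0862, 0.2833]
eef_rot: [0.761, 0.649, 0.0, 0.0]
contact_force: [0.6, -0.1, -4.2]
opening: 0.24
gripper_force: 98.3
```

```bash
python3 go.py .6138 -.083 .25 -9
```

```text
clock 9.55 pos [ 0.6139 -0.0862  0.2833] q [-0.38  0.36  0.6   1.55 -0.21  1.29  0.09] F [ 0.6 -0.1 -4.2] M [-0.02 -0.07 -0.09] open 0.24 gf 98.32436442375183
t cm [ 0.31 -0.06  3.33] r [ 0.    -0.    -0.001]
```

>>> carry_out(rows=[{"tx":0,"ty":0,"tz":0.1,"rx":0,"ry":0,"rz":0},{"tx":0,"ty":0,"tz":0.2,"rx":0,"ry":0,"rz":0},{"tx":0,"ty":0,"tz":0.3,"rx":0,"ry":0,"rz":0},{"tx":0,"ty":0,"tz":0.4,"rx":0,"ry":0,"rz":0},{"tx":0,"ty":0,"tz":0.5,"rx":0,"ry":0,"rz":0},{"tx":0,"ty":0,"tz":0.6,"rx":0,"ry":0,"rz":0},{"tx":0,"ty":0,"tz":0.6,"rx":0,"ry":0,"rz":0},{"tx":0,"ty":0,"tz":0.6,"rx":0,"ry":0,"rz":0},{"tx":0,"ty":0,"tz":0.6,"rx":0,"ry":0,"rz":0},{"tx":0,"ty":0,"tz":0.6,"rx":0,"ry":0,"rz":0}])

```text
clock: 10.55
position: [0.6138, -0.0865, 0.2773]
eef_rot: [0.761, 0.649, -0.0, 0.0]
contact_force: [-0.0, -1.6, -4.4]
opening: 0.238
gripper_force: 98.3
```

```bash
python3 go.py .6138 -.083 .25 -9
```

```text
clock 10.55 pos [ 0.6138 -0.0865  0.2773] q [-0.38  0.36  0.6   1.56 -0.21  1.28  0.09] F [-0.  -1.6 -4.4] M [-0.61  0.22  0.06] open 0.238 gf 98.2645833492279
t cm [ 0.35 -0.05  2.73] r [-0.     0.    -0.001]
```

The socket has slid over the point, with only a slight lateral touch. I'll keep going down, easing 0.5 mm toward −y.

>>> carry_out(rows=[{"tx":-0.05,"ty":0,"tz":0.2,"rx":0,"ry":0,"rz":0},{"tx":-0.05,"ty":0,"tz":0.4,"rx":0,"ry":0,"rz":0},{"tx":-0.05,"ty":0,"tz":0.7,"rx":0,"ry":0,"rz":0},{"tx":-0.05,"ty":0,"tz":1.0,"rx":0,"ry":0,"rz":0},{"tx":-0.05,"ty":0,"tz":1.3,"rx":0,"ry":0,"rz":0},{"tx":-0.05,"ty":0,"tz":1.6,"rx":0,"ry":0,"rz":0},{"tx":-0.05,"ty":0,"tz":1.9,"rx":0,"ry":0,"rz":0},{"tx":-0.05,"ty":0,"tz":2.2,"rx":0,"ry":0,"rz":0},{"tx":-0.05,"ty":0,"tz":2.2,"rx":0,"ry":0,"rz":0},{"tx":-0.05,"ty":0,"tz":2.2,"rx":0,"ry":0,"rz":0}])

```text
clock: 11.55
position: [0.6134, -0.0867, 0.2548]
eef_rot: [0.761, 0.649, -0.0, -0.0]
contact_force: [-0.4, -0.9, -3.8]
opening: 0.24
gripper_force: 98.2
```

```bash
python3 go.py .6138 -.083 .25 -9
```

```text
clock 11.55 pos [ 0.6134 -0.0867  0.2548] q [-0.37  0.38  0.59  1.59 -0.22  1.24  0.1 ] F [-0.4 -0.9 -3.8] M [-0.51  0.18  0.02] open 0.24 gf 98.19925546646118
t cm [ 0.37 -0.01  0.48] r [-0.001  0.    -0.001]
```

>>> carry_out(rows=[{"tx":0,"ty":0,"tz":0.1,"rx":0,"ry":0,"rz":0},{"tx":0,"ty":0,"tz":0.2,"rx":0,"ry":0,"rz":0},{"tx":0,"ty":0,"tz":0.3,"rx":0,"ry":0,"rz":0},{"tx":0,"ty":0,"tz":0.4,"rx":0,"ry":0,"rz":0},{"tx":0,"ty":0,"tz":0.45,"rx":0,"ry":0,"rz":0},{"tx":0,"ty":0,"tz":0.5,"rx":0,"ry":0,"rz":0},{"tx":0,"ty":0,"tz":0.55,"rx":0,"ry":0,"rz":0},{"tx":0,"ty":0,"tz":0.6,"rx":0,"ry":0,"rz":0},{"tx":0,"ty":0,"tz":0.6,"rx":0,"ry":0,"rz":0},{"tx":0,"ty":0,"tz":0.6,"rx":0,"ry":0,"rz":0}])

```text
clock: 12.55
position: [0.6138, -0.0868, 0.2498]
eef_rot: [0.761, 0.649, 0.0, 0.0]
contact_force: [-2.0, -1.7, 1.6]
opening: 0.238
gripper_force: 99.2
```

```bash
python3 go.py .6138 -.083 .25 -9
```

```text
clock 12.55 pos [ 0.6138 -0.0868  0.2498] q [-0.37  0.38  0.59  1.6  -0.22  1.23  0.11] F [-2.  -1.7  1.6] M [-0.45  0.52  0.04] open 0.238 gf 99.15196895599365
t cm [ 0.38 -0.06 -0.02] r [ 0.    -0.    -0.001]
```

Seated: z matches exactly and the contact force rises. I'll turn clockwise about the screw's axis, which lies about 3.5 mm along tool x from the TCP.

>>> carry_out(rows=[{"tx":0,"ty":-0.03,"tz":0,"rx":0,"ry":0,"rz":0.1},{"tx":0.01,"ty":-0.07,"tz":0,"rx":0,"ry":0,"rz":0.2},{"tx":0.02,"ty":-0.1,"tz":0,"rx":0,"ry":0,"rz":0.3},{"tx":0.03,"ty":-0.14,"tz":0,"rx":0,"ry":0,"rz":0.4},{"tx":0.04,"ty":-0.17,"tz":0,"rx":0,"ry":0,"rz":0.5},{"tx":0.06,"ty":-0.2,"tz":0,"rx":0,"ry":0,"rz":0.6},{"tx":0.08,"ty":-0.22,"tz":0,"rx":0,"ry":0,"rz":0.7},{"tx":0.11,"ty":-0.25,"tz":0,"rx":0,"ry":0,"rz":0.8},{"tx":0.11,"ty":-0.25,"tz":0,"rx":0,"ry":0,"rz":0.8},{"tx":0.11,"ty":-0.25,"tz":0,"rx":0,"ry":0,"rz":0.8}], squeeze=120)

```text
clock: 13.55
position: [0.6099, -0.0855, 0.25]
eef_rot: [0.954, 0.301, -0.001, -0.001]
contact_force: [-6.7, -0.5, 6.1]
opening: 0.235
gripper_force: 118.8
```

```bash
python3 go.py .6138 -.083 .25 -77.8
```

```text
clock 13.55 pos [ 0.6099 -0.0855  0.25  ] q [-0.49  0.41  0.76  1.61 -0.3   1.24 -0.63] F [-6.7 -0.5  6.1] M [-0.29  1.67 -0.28] open 0.235 gf 118.77254247665405
t cm [ 0.46  0.02 -0.  ] r [-0.002  0.002  0.399]
```

>>> carry_out(rows=[{"tx":-0.07,"ty":-0.08,"tz":0,"rx":0,"ry":0,"rz":0.1},{"tx":-0.07,"ty":-0.12,"tz":0,"rx":0,"ry":0,"rz":0.2},{"tx":-0.06,"ty":-0.15,"tz":0,"rx":0,"ry":0,"rz":0.3},{"tx":-0.05,"ty":-0.19,"tz":0,"rx":0,"ry":0,"rz":0.4},{"tx":-0.04,"ty":-0.21,"tz":0,"rx":0,"ry":0,"rz":0.47},{"tx":-0.04,"ty":-0.21,"tz":0,"rx":0,"ry":0,"rz":0.47},{"tx":-0.04,"ty":-0.21,"tz":0,"rx":0,"ry":0,"rz":0.47},{"tx":-0.04,"ty":-0.21,"tz":0,"rx":0,"ry":0,"rz":0.47},{"tx":-0.04,"ty":-0.21,"tz":0,"rx":0,"ry":0,"rz":0.47},{"tx":-0.04,"ty":-0.21,"tz":0,"rx":0,"ry":0,"rz":0.47}])

```text
clock: 14.55
position: [0.6096, -0.0829, 0.2499]
eef_rot: [0.997, 0.072, -0.0, -0.001]
contact_force: [-4.5, 1.1, 4.6]
opening: 0.236
gripper_force: 118.6
```

```bash
python3 go.py .6138 -.083 .25 -77.8
```

```text
clock 14.55 pos [ 0.6096 -0.0829  0.2499] q [-0.56  0.44  0.87  1.62 -0.36  1.25 -1.05] F [-4.5  1.1  4.6] M [-0.13  1.11  0.06] open 0.236 gf 118.63295674324036
t cm [ 0.41  0.08 -0.01] r [-0.002  0.001 -0.068]
```

>>> carry_out(rows=[{"tx":0,"ty":0,"tz":0,"rx":0,"ry":0,"rz":0},{"tx":0,"ty":0,"tz":0,"rx":0,"ry":0,"rz":0},{"tx":0,"ty":0,"tz":0,"rx":0,"ry":0,"rz":0},{"tx":0,"ty":0,"tz":0,"rx":0,"ry":0,"rz":0},{"tx":0,"ty":0,"tz":0,"rx":0,"ry":0,"rz":0},{"tx":0,"ty":0,"tz":0,"rx":0,"ry":0,"rz":0},{"tx":0,"ty":0,"tz":0,"rx":0,"ry":0,"rz":0},{"tx":0,"ty":0,"tz":0,"rx":0,"ry":0,"rz":0},{"tx":0,"ty":0,"tz":0,"rx":0,"ry":0,"rz":0},{"tx":0,"ty":0,"tz":0,"rx":0,"ry":0,"rz":0}], grip=-1)

```text
clock: 15.55
position: [0.6099, -0.0837, 0.2493]
eef_rot: [0.997, 0.071, 0.0, -0.0]
contact_force: [-1.3, -0.2, 0.4]
opening: 0.998
gripper_force: 0.0
```

>>> carry_out(rows=[{"tx":0,"ty":0,"tz":-1,"rx":0,"ry":0,"rz":0},{"tx":0,"ty":0,"tz":-3,"rx":0,"ry":0,"rz":0},{"tx":0,"ty":0,"tz":-6,"rx":0,"ry":0,"rz":0},{"tx":0,"ty":0,"tz":-9,"rx":0,"ry":0,"rz":0},{"tx":0,"ty":0,"tz":-12,"rx":0,"ry":0,"rz":0},{"tx":0,"ty":0,"tz":-14,"rx":0,"ry":0,"rz":0},{"tx":0,"ty":0,"tz":-15,"rx":0,"ry":0,"rz":0},{"tx":0,"ty":0,"tz":-15,"rx":0,"ry":0,"rz":0},{"tx":0,"ty":0,"tz":-15,"rx":0,"ry":0,"rz":0},{"tx":0,"ty":0,"tz":-15,"rx":0,"ry":0,"rz":0}])

```text
clock: 16.55
position: [0.6094, -0.0834, 0.3979]
eef_rot: [0.997, 0.071, -0.001, -0.0]
contact_force: [0.3, 0.0, -0.1]
opening: 0.998
gripper_force: 0.0
```

```bash
python3 go.py .6138 -.083 .25 -77.8
python3 - <<'E'
from h import *
a=bot.read_camera("top")[110:200,290:410];b=bot.read_camera("side")[165:240,310:410]
cv2.imwrite("pics/s7.png",np.hstack([cv2.resize(x,(400,300),interpolation=2) for x in(a,b)]))
# expected outline if seated at 1.2
y=np.radians(-9)-1.2;c,s=np.cos(y),np.sin(y)
for p in((0,.055,.111),(0,-.055,.111),(-.0175,-.0175,0),(.0175,-.0175,0),(.0175,.0175,0),(-.0175,.0175,0)):
    u=proj("side",[.6138+c*p[0]-s*p[1],-.083+s*p[0]+c*p[1],.168+p[2]]);print(p,np.round((u-[310,165])*4+[400,0]))
E
```

```text
clock 16.55 pos [ 0.6094 -0.0834  0.3979] q [-0.58  0.37  0.92  1.37 -0.29  1.54 -1.11] F [ 0.3  0.  -0.1] M [-0.02 -0.01 -0.02] open 0.998 gf 0.0
t cm [ 0.48  0.04 14.79] r [-0.001  0.002 -0.07 ]
(0, 0.055, 0.111) [640.  64.]
(0, -0.055, 0.111) [515. 131.]
(-0.0175, -0.0175, 0) [519. 230.]
(0.0175, -0.0175, 0) [559. 259.]
(0.0175, 0.0175, 0) [597. 237.]
(-0.0175, 0.0175, 0) [557. 208.]
```

View pics/s7.png

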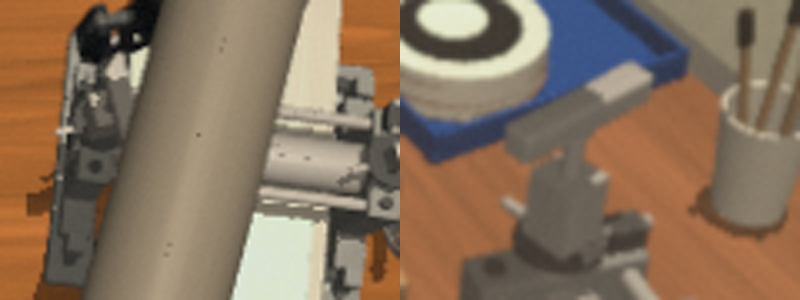

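The picture shows the key upright on the left screw, with its rim on the disc. Its bar ends at about (640,70) and (512,132) in the crop, against (640,64) and (515,131) predicted for a seated key at 1.2 rad. The gripper is clear, so I'm handing in.

```bash
python3 -c "
from rig import bot
print(bot.finish_job())"
```

```text
the job is handed in; nothing more can be done
None
```

I handed the job in: the key stands upright and looks fully seated on the left screw, turned one click clockwise to about 1.2 rad by the camera check. The gripper is clear, nothing else was touched as far as I could tell, and the judge returned no verdict.

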